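Cap the wide copy lens with its sprung dust cap

ROBOT

A 6-joint arm with a two-finger parallel gripper is mounted at the origin on the work surface. World frame = base frame: x ahead of the robot, y to its left, z up, the work surface at z = 0. Lengths are in m, angles in rad, forces in N, time in s.
With the tool pointing down it reaches from about 0.375 to 0.925 m from the base axis. Payload 5.7 kg.
Tool frame: the origin (TCP) lies at the very end of the fingers, on their centre line; the grasp point (between the pads) lies 19 mm behind it; z points along the fingers, y is the line along which they close (so a half turn about z gives the same grasp; the last joint's range is limited). The gripper opens to 88 mm and grips with 3 to 60 N. Pads are 20 mm wide; open, the fingers measure 115 mm over their backs; the gripper's body (75 mm by 178 mm) begins 61 mm behind the grasp point.
Start: joints at [1.19, 0.359, 1.51, -0, 1.272, -0.115], TCP at [0.158, 0.579, 0.223] pointing down, gripper open.
Joint ranges: [-2.97, 2.97], [-1.01, 2.36], [0.21, 2.38], [-0.96, 4.11], [0.2, 2.71], [-2.98, 2.98]. Speed limits (rad/s): [2.39, 2.39, 3.14, 3.14, 3.14, 3.14].

INTERFACE

Orientations are given as a unit quaternion [w, x, y, z].
In Python, from plant import read_state, optics, order gives the robot as it stands.
- The arm moves only by the tool step_arm, never from a script. Its argument "plan" is text: rows parted by semicolons, each of 5 numbers parted by spaces: the shift along the tool's x, y, z in cm, then the turn about the tool's z in degrees, then the closure, from -1 (fully open) to 1 (shut). A call has 1 to 12 rows; each row shifts and turns the commanded pose from where the row before left it, along the tool's axes as they then stand; what a row does not reach is not made up. A row lasts 1/8 s, in which the tool goes at most 62.5 mm and 10.7 degrees, less where a joint would pass 70% of its speed; a pose out of reach is approached as far as the arm can. A call with a gripper value outside its range is refused whole. The fingers move at their own pace and stop on an object; the grip force is fixed at half the most. Time passes only in rows, so rows that do not move let the fingers close. It gives the time, the measured TCP pose, the force, the opening and the grip force at its end, in the units of the state.
- read_state(): the state, without advancing time (a new reading comes with each control period).
- optics.read_camera(name): name is "scene" or "top" or "wrist"; returns (picture, depth): 420x560x3 uint8, blue, green, red; 420x560 float32, m along the optical axis (not along the pixel's ray), 0 where there is no reading.
- optics.get_calibration(name): a dict with "mtx" (3x3 intrinsics, pixels), "k1" (the pictures are not rectified: a ray, as slopes to the right and down, at radius r is drawn at 1 + k1 r^2 times it, then the intrinsics apply), "R" (3x3) and "t" (3): a world point X has camera coordinates R X + t; the wrist camera has in their place "mount" (4x4, takes a point from camera to tool coordinates, whose origin is the TCP and whose axes are the flange's). Camera axes: x right, y down, z forward; pixel columns grow to the right and rows downward; lengths in m; the calibration is good to about 2 mm. A picture is of the moment at which its call begins: read the wrist's pose just before it. get_calibration takes no time and is no camera call.
- order.close_job(): hands the job in; it is judged then, once.
The state is a dict: "clock": time; "joint_pos": joint angles; "joint_vel": joint speeds; "tau": joint torques, N m; "tcp_pos": TCP position; "tool_rot": TCP orientation; "wrist_force": force on the tool from outside, world axes, zero at the start; "moment": the same for the moment, N m; "opening": opening from 0.0 (shut) to 1.0 (fully open); "finger_force": force on a finger pad.
Only numpy, scipy, OpenCV 4.12 (cv2) and the standard library are available. Lean on these libraries where they do the work, as an engineer would, in place of code of your own. Each camera call takes 0.05 s, during which the arm holds its last target. There are 200 camera calls.

TASK

Two bare lenses stand mouth up on the archive cabinet. Pinch the two side tabs of the sprung dust cap together, lower the cap into the mouth of the wide lens until its disc lies on the rim, and let go so that both tabs spring out under the rim and the cap stays on, level.

Things in the scene. Friction and masses are not known exactly. Their poses are not given: they have to be found in the camera images.
- cap_center (a point): Centre of the loose dust cap, grey disc, dark tabs, 135 g, upright; z up, tabs on its +y and -y sides. Heights from here: foot -27.5 mm, disc (92 mm across) -10.5 to -6.5, tops of the tab posts +27.5. Posts over the disc: 18 mm wide (x), outer faces 62 mm apart at rest; squeezed, each slides in 13 mm to a firm stop (36 mm apart) against a 2 to 5 N spring. Squeezed hard, the posts carry the cap.
- hook_a (a point): Tip of the outward hook on the leg under the cap's +y tab, moving with it: 35 mm from the cap's axis at rest, 22 mm squeezed, 23 mm below the cap's centre. The hook is 16 mm wide, 5 mm thick; its top is 10 mm below the underside of the disc. At rest hooks are too wide for the lens's mouth; squeezed they pass in freely.
- hook_b (a point): The same under the cap's -y tab. Between the legs a fixed boss, 24 mm across, reaches 17 mm below the disc; the cap stands on it.
- wide_mouth (a point): Centre of the wide lens's mouth at rim height, 70 mm above the cabinet top; z up. Fixed round barrel 96 mm across; mouth 64 mm across, rim 6 mm thick, under it a hollow 80 mm across, 30 mm deep, where hooks catch. The cap's turn about z does not matter. The other lens (64 mm across, 80 mm high, 40 mm mouth) is too small. They stand left and right of the cap, either way round.
There are look-alikes about, which are no part of the job. Leave any turquoise look-alike of the part that bears cap_center alone.

How it is judged:
On the way:
1. the cap is carried with both tabs squeezed in (distance between hook_a and hook_b below 0.06 m and distance of cap_center from where it was at the start of the episode above 0.03 m), for 0.2 s.
At the end, for the whole second after the job is handed in: In the wide mouth: cap centre within 10 mm of its axis and under 15.5 mm above it (disc within 5 mm of the rim), level within 10 degrees, both hook tips more than 32.5 mm from the axis (the mouth's edge is at 32) and more than 6 mm below the mouth (horizontal distance between cap_center and wide_mouth below 0.01 m and z of cap_center in the frame of wide_mouth below 0.0155 m and z of each of hook_a, hook_b in the frame of wide_mouth below -0.006 m and horizontal distance between each of hook_a, hook_b and wide_mouth above 0.0325 m and angle between cap_center's own z axis and vertical below 0.17 rad); the robot touches nothing.
It also fails if it takes over 32 s, if anything falls off the work surface, if the arm or the gripper's body presses on something with over 40 N, if the wrist force passes 120 N, or if a joint passes its speed limit or range.

## Working session

There is one attempt and no reset: what is moved stays moved. The work goes in short steps, Python scripts to look and compute and a tool call to move; the robot and the scene stay as the last step left them, time stands still between calls to the robot, and variables do not carry over. Pictures are saved under pics/ and viewed, at most 10 in all, crops included, and the job is handed in when it is done.

Besides the shell and the picture viewer there is one more tool, called after "Request:" as name(argument=value, ...), one argument or row to a line, values as JSON. step_arm: Moves the arm, as the interface text tells. Its arguments: {"type":"object","properties":{"plan":{"type":"string"}},"required":["plan"]}

```bash
mkdir -p pics
cat > h.py <<'E'
import numpy as np, cv2
from plant import read_state, optics, order
from scipy.spatial.transform import Rotation as Ro
def grab(n):
    s=read_state(); im,d=optics.read_camera(n); c=optics.get_calibration(n)
    if "R" in c: R=np.array(c["R"]);t=np.array(c["t"]); Rw=R.T; p=-R.T@t
    else:
        q=s["tool_rot"]; T=Ro.from_quat([q[1],q[2],q[3],q[0]]).as_matrix(); m=np.array(c["mount"])
        Rw=T@m[:3,:3]; p=T@m[:3,3]+np.array(s["tcp_pos"])
    np.savez(f"{n}.npz",d=d,K=c["mtx"],k1=c["k1"],Rw=Rw,p=p,im=im); return im,d
def cloud(n):
    z=np.load(f"{n}.npz"); d=z["d"]; h,w=d.shape; K=z["K"]
    u,v=np.meshgrid(np.arange(w),np.arange(h))
    D=np.array([float(z["k1"]),0,0,0])
    xy=cv2.undistortPoints(np.stack([u,v],-1).reshape(-1,1,2).astype(np.float64),K,D).reshape(h,w,2)
    P=np.dstack([xy*d[...,None],d])@z["Rw"].T+z["p"]; P[d==0]=np.nan
    return P
E
python3 - <<'E'
from h import *
a,_=grab("scene"); b,_=grab("top")
cv2.imwrite("pics/s.png",a);cv2.imwrite("pics/t.png",b)
print(read_state())
E
```

```text
{'clock': 0.1, 'joint_pos': array([ 1.18994705e+00,  3.59412788e-01,  1.51132150e+00,  5.18651282e-06,
        1.27252774e+00, -1.15099782e-01]), 'joint_vel': array([-0.00110689, -0.00129108, -0.00461809, -0.00049004,  0.00033175,
        0.00081835]), 'tau': array([ 5.43614933e-04, -5.16363430e+01, -2.71406722e+01,  6.75808685e-02,
        2.74765596e-02, -2.94731672e-05]), 'tcp_pos': array([0.15734809, 0.57834452, 0.22190672]), 'tool_rot': array([-2.07268679e-04,  1.32484805e-01,  9.91184685e-01, -8.08546948e-04]), 'wrist_force': array([ 0.07755715, -0.18715039, -1.10700205]), 'moment': array([ 0.004997  , -0.02229009, -0.04302007]), 'finger_force': 0.0, 'opening': 1.000304842433554}
```

View pics/s.png

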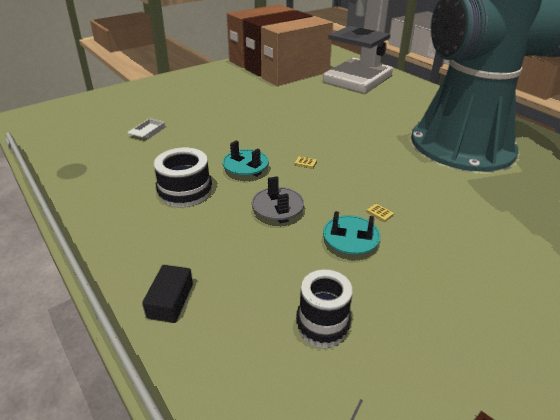

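View pics/t.png

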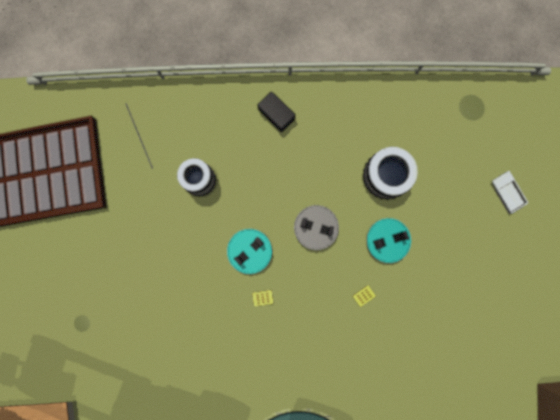

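Candidates for the cap: the grey disc at top (316,228), and turquoise look-alikes at (250,251) and (389,241). I choose the grey one. For the lens, (391,172) is the wide one and (195,178) the small one.

Run:
```python
from h import *
P=cloud("top")
def reg(c,r,z0,z1):
    v,u=np.mgrid[0:420,0:560]; m=(np.hypot(u-c[0],v-c[1])<r)&(P[...,2]>z0)&(P[...,2]<z1)
    return m
m=reg((316,228),30,.012,.03); Q=P[m]; print("disc",len(Q),Q.min(0),Q.max(0),cv2.minEnclosingCircle(Q[:,:2].astype(np.float32)))
m=reg((316,228),30,.035,.08); Q=P[m]; print("posts",len(Q),np.median(Q[:,2]),Q.max(0),Q.min(0),Q.mean(0)); v=np.linalg.svd(Q[:,:2]-Q[:,:2].mean(0))[2][0]; print("axis",np.degrees(np.arctan2(v[1],v[0])))
for c in [(391,172),(195,178)]:
    m=reg(c,35,.062,.09);Q=P[m];print("lens",len(Q),np.median(Q[:,2]),cv2.minEnclosingCircle(Q[:,:2].astype(np.float32)))
print("table",np.nanmedian(P[290:330,290:330,2]))
z=np.load("top.npz")["im"][178:278,216:436]; cv2.imwrite("pics/c.png",cv2.resize(z,None,fx=3.6,fy=3.6,interpolation=cv2.INTER_CUBIC))
```

```text
disc 1482 [ 0.44580958 -0.09121898  0.01525705] [ 5.35944190e-01 -2.30975608e-04  2.87801341e-02] ((0.4901871383190155, -0.04560982435941696), 0.04612552374601364)
posts 84 0.053363228459040235 [ 0.50739325 -0.01331735  0.05728865] [ 0.47262325 -0.07840398  0.03605369] [ 0.48962612 -0.04532268  0.05164556]
axis 71.67118182381316
lens 1033 0.06865758864802596 ((0.5963136553764343, -0.19635073840618134), 0.048953741788864136)
lens 554 0.07842811271096922 ((0.5936916470527649, 0.19415879249572754), 0.031748224049806595)
table -0.0009533327734874142
```

View pics/c.png

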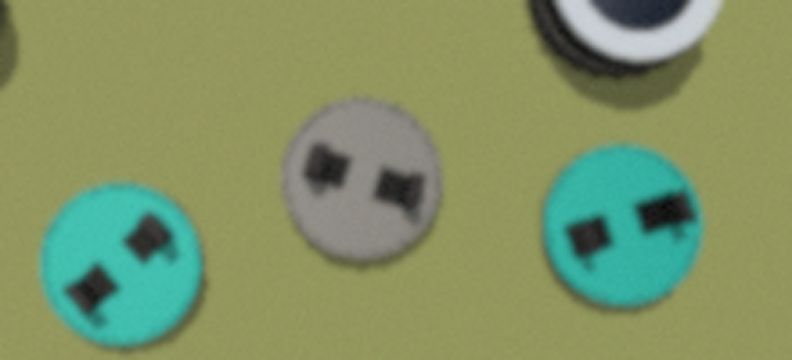

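The crop confirms it: grey disc with dark posts at crop (327,168) and (400,187). Now I'll move above it.

Request:
step_arm(
  plan="-4 -4.3 0 0 -1;-4 -4.3 0 0 -1;-4 -4.3 0 0 -1;-4 -4.3 0 0 -1;-4 -4.3 0 0 -1;-4 -4.3 0 0 -1;-4 -4.3 0 0 -1;-4 -4.3 0 0 -1;-4 -4.3 0 0 -1;-4 -4.3 0 0 -1;-4 -4.3 0 0 -1;-4 -4.3 0 3 -1",
)

```text
clock: 1.6
tcp_pos: [0.4856, -0.047, 0.2225]
tool_rot: [-0.0, 0.159, 0.987, 0.0]
wrist_force: [0.5, 0.2, -0.5]
opening: 1.001
finger_force: 0.0
```

Run:
```python
from h import *
import time
a,_=grab("wrist"); cv2.imwrite("pics/w1.png",a)
s=read_state(); print(s["tcp_pos"],s["tool_rot"],s["clock"],s["joint_pos"])
P=cloud("wrist"); hs=cv2.cvtColor(a,cv2.COLOR_BGR2HSV)
near=np.hypot(P[...,0]-.49,P[...,1]+.0455)<.06
m=near&(P[...,2]>.012)&(P[...,2]<.03);Q=P[m];print("disc",len(Q),np.median(Q[:,2]),cv2.minEnclosingCircle(Q[:,:2].astype(np.float32)))
m=near&(P[...,2]>.049)&(P[...,2]<.07);Q=P[m]
if len(Q)>5:
    v=np.linalg.svd(Q[:,:2]-Q[:,:2].mean(0),full_matrices=False)[2][0]; k=(Q[:,:2]-Q[:,:2].mean(0))@v
    A,B=Q[k>0].mean(0),Q[k<0].mean(0); print("posts",len(Q),A,B,(A+B)/2,np.degrees(np.arctan2(*(A-B)[1::-1])))
```

```text
[ 0.49016459 -0.05321826  0.22295099] [ 0.00252585  0.16123877  0.98690974 -0.00220212] 1.65 [-0.24525203  0.20156413  1.7379626  -0.00426354  1.19666833 -1.49060763]
disc 6204 0.02274825360218158 ((0.491534024477005, -0.04509257525205612), 0.04629093036055565)
posts 366 [ 0.48191939 -0.07115821  0.05562836] [ 0.49973313 -0.01912614  0.05564036] [ 0.49082626 -0.04514218  0.05563436] -108.89919588778304
```

View pics/w1.png

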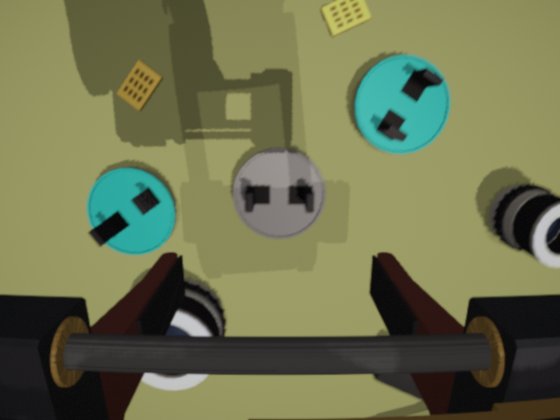

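The wrist view shows the grey cap at (278,193), with its posts lined up with the finger closing direction. Next I descend partway, pausing before the last part.

Request:
step_arm(
  plan="-0.5 0.1 4 0 -1;0 0 4 0 -1;0 0 4 0 -1;0 0 3 0 -1;0 0 0 0 -1;0 0 0 0 -1;0 0 0 0 -1",
)

```text
clock: 2.52
tcp_pos: [0.4914, -0.0459, 0.074]
tool_rot: [0.001, 0.158, 0.987, -0.0]
wrist_force: [-0.0, -0.1, 0.2]
opening: 1.003
finger_force: 0.0
```

Request:
step_arm(
  plan="0 0 2.5 0 -1;0 0 2.2 0 -1;0 0 0 0 -1;0 0 0 0 1;0 0 0 0 1;0 0 0 0 1;0 0 0 0 1;0 0 0 0 1;0 0 0 0 1;0 0 0 0 1;0 0 0 0 1",
)

```text
clock: 3.9
tcp_pos: [0.491, -0.0457, 0.0266]
tool_rot: [0.001, 0.158, 0.987, -0.0]
wrist_force: [-1.4, 1.0, 11.6]
opening: 0.391
finger_force: 30.1
```

Request:
step_arm(
  plan="0 0 -1 0 1;0 0 -2 0 1;0 0 -3 0 1;0 0 -3 0 1;0 0 -3 0 1;0 0 -2 0 1;0 0 0 0 1;0 0 0 0 1",
)

```text
clock: 4.9
tcp_pos: [0.4894, -0.0455, 0.1649]
tool_rot: [-0.001, 0.158, 0.987, -0.0]
wrist_force: [-0.1, 0.1, -1.4]
opening: 0.389
finger_force: 30.0
```

Run:
```python
from h import *
a,_=grab("wrist"); b,_=grab("scene"); cv2.imwrite("pics/w2.png",np.hstack([cv2.resize(b[100:310,140:420],(400,300)),cv2.resize(a,(400,300))]))
s=read_state();print(s["tcp_pos"],s["tool_rot"],s["wrist_force"],s["opening"],s["finger_force"])
P=cloud("wrist"); t=np.array(s["tcp_pos"])
near=np.hypot(P[...,0]-t[0],P[...,1]-t[1])<.06
Q=P[near&(P[...,2]>t[2]-.03)&(P[...,2]<t[2]+.01)]
print(len(Q),np.median(Q[:,2])-t[2]); 
if len(Q)>50:
    A=np.c_[Q[:,:2]-t[:2],np.ones(len(Q))]; 
    for _ in range(4):
        c=np.linalg.lstsq(A,Q[:,2],rcond=None)[0]; r=abs(A@c-Q[:,2]); k=r<.003; A=A[k];Q=Q[k]
    print("plane",c,len(Q),cv2.minEnclosingCircle(Q[:,:2].astype(np.float32)))
Q=P[(P[...,2]>.064)&(P[...,2]<.075)&(np.hypot(P[...,0]-.596,P[...,1]+.196)<.055)]
print("lens",len(Q), cv2.minEnclosingCircle(Q[:,:2].astype(np.float32)) if len(Q) else 0)
```

```text
[ 0.48925399 -0.04547201  0.16452064] [-1.22404624e-03  1.58409217e-01  9.87372787e-01  1.78188017e-05] [-0.58141335  0.69880929 -2.32117763] 0.3849700543538029 29.977305829524994
18248 -0.0036471896951599525
plane [-0.0062235   0.00236584  0.16084271] 17609 ((0.49039286375045776, -0.044985581189394), 0.04613037407398224)
lens 0 0
```

View pics/w2.png

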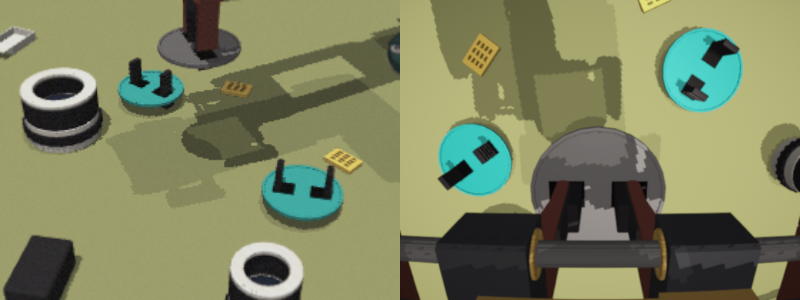

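The cap is held level and squeezed. I'll move past the lens so the wrist camera can see it clear of the cap.

Request:
step_arm(
  plan="-5 -2.4 -1 0 1;-5 -2.4 -1 0 1;-5 -2.4 -1 0 1;-5 -2.4 -1 0 1;-5 -2.4 -1 0 1;0 0 0 0 1;0 0 0 0 1;0 0 0 0 1",
)

```text
clock: 6.0
tcp_pos: [0.6888, -0.2366, 0.2147]
tool_rot: [-0.001, 0.158, 0.987, 0.0]
wrist_force: [-0.3, -0.6, -1.3]
opening: 0.385
finger_force: 30.0
```

```bash
cat > m.py <<'E'
from h import *
from scipy.optimize import least_squares
a,_=grab("wrist"); grab("top"); cv2.imwrite("pics/w3.png",a)
s=read_state();t=np.array(s["tcp_pos"]);print(t,s["tool_rot"],s["clock"],s["opening"])
for n in("wrist","top"):
    P=cloud(n); m=(P[...,2]>.064)&(P[...,2]<.075)&(np.hypot(P[...,0]-.596,P[...,1]+.196)<.06)
    Q=P[m][:,:2]; print(n,len(Q),np.median(P[m][:,2]))
    if len(Q)<100: continue
    def f(c):  # annulus 32..48 occupied
        r=np.hypot(*(Q-c).T); return np.r_[np.maximum(r-.048,0),np.maximum(.032-r,0)]*1e3
    print(least_squares(f,[.596,-.196],loss="soft_l1").x, cv2.minEnclosingCircle(Q.astype(np.float32)))
P=cloud("wrist");near=np.hypot(P[...,0]-t[0],P[...,1]-t[1])<.06
Q=P[near&(abs(P[...,2]-t[2]+.0037)<.004)][:,:2].astype(np.float32);print("cap",len(Q),cv2.minEnclosingCircle(Q))
E
python3 m.py
```

```text
[ 0.68929944 -0.23674851  0.21545837] [-5.64101207e-04  1.58015891e-01  9.87436399e-01  1.31454013e-04] 6.1 0.38799652524583705
wrist 6807 0.07160542575784806
[ 0.59758991 -0.19620653] ((0.5974781513214111, -0.1963573396205902), 0.048289693892002106)
top 1015 0.0686427502105259
[ 0.59641322 -0.19609023] ((0.5962286591529846, -0.19612251222133636), 0.04885668680071831)
cap 17671 ((0.6898356676101685, -0.23590262234210968), 0.046282172203063965)
```

View pics/w3.png

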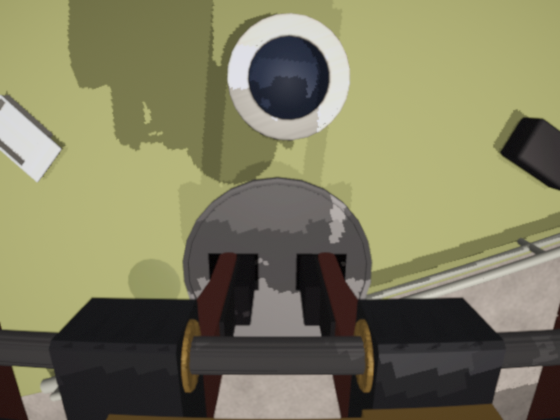

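The picture shows the lens mouth centred at (288,77) and the cap disc at (278,255). Both agree with the depth fits, so I move over the mouth.

Request:
step_arm(
  plan="5 0.5 0 0 1;5 0.4 0 0 1;0 0 2 0 1;0 0 3.5 0 1;0 0 3.5 0 1;0 0 0 0 1;0 0 0 0 1;0 0 0 0 1",
)

```text
clock: 7.1
tcp_pos: [0.5993, -0.1985, 0.1276]
tool_rot: [0.002, 0.158, 0.987, -0.0]
wrist_force: [0.8, 0.7, -1.6]
opening: 0.384
finger_force: 30.0
```

```bash
sed 's/w3/w4/' m.py | python3 -
```

```text
[ 0.59893855 -0.1983919   0.12718732] [ 1.22553875e-03  1.58377225e-01  9.87377844e-01 -3.82713448e-04] 7.2 0.3851734137779931
wrist 3134 0.07142895338237111
[ 0.596 -0.196] ((0.5856845378875732, -0.1917017549276352), 0.04569791629910469)
top 422 0.06861576820344278
[ 0.59602399 -0.19519083] ((0.5926511287689209, -0.1915031373500824), 0.04737749323248863)
cap 17673 ((0.6002642512321472, -0.1977515071630478), 0.04621241241693497)
```

Request:
step_arm(
  plan="0.25 0.1 0 0 1;0 0 1 0 1;0 0 1 0 1;0 0 1 0 1;0 0 0 0 1;0 0 0 0 1;0 0 0 0 1",
)

```text
clock: 8.07
tcp_pos: [0.5963, -0.1965, 0.096]
tool_rot: [0.0, 0.158, 0.987, -0.0]
wrist_force: [-0.5, -0.5, -1.2]
opening: 0.391
finger_force: 30.0
```

Request:
step_arm(
  plan="0 0 0.6 0 1;0 0 0.4 0 1;0 0 0.3 0 1;0 0 0.2 0 1;0 0 0 0 1;0 0 0 0 1",
)

```text
clock: 8.82
tcp_pos: [0.5961, -0.1964, 0.0808]
tool_rot: [0.0, 0.158, 0.987, -0.0]
wrist_force: [0.4, -0.4, -1.9]
opening: 0.389
finger_force: 30.0
```

Request:
step_arm(
  plan="0 0 0.2 0 1;0 0 0 0 1;0 0 0 0 1",
)

```text
clock: 9.2
tcp_pos: [0.5963, -0.1965, 0.0798]
tool_rot: [0.001, 0.158, 0.987, -0.0]
wrist_force: [-2.3, 0.9, 5.4]
opening: 0.384
finger_force: 30.0
```

Contact on the rim. I'll seat it slightly and release.

Request:
step_arm(
  plan="0 0 0.1 0 1;0 0 0 0 1;0 0 0 0 -1;0 0 0 0 -1;0 0 0 0 -1;0 0 0 0 -1;0 0 0 0 -1;0 0 0 0 -1",
)

```text
clock: 10.2
tcp_pos: [0.5958, -0.1963, 0.0774]
tool_rot: [-0.0, 0.158, 0.987, 0.0]
wrist_force: [-0.4, 0.2, -0.3]
opening: 0.989
finger_force: 0.0
```

Request:
step_arm(
  plan="0 0 -1 0 -1;0 0 -2 0 -1;0 0 -4 0 -1;0 0 -4 0 -1;0 0 -3 0 -1;0 0 0 0 -1;0 0 0 0 -1",
)

```text
clock: 11.08
tcp_pos: [0.5954, -0.196, 0.2171]
tool_rot: [-0.0, 0.158, 0.987, 0.0]
wrist_force: [0.4, -0.6, -0.8]
opening: 1.0
finger_force: 0.0
```

Run:
```python
from h import *
a,_=grab("wrist");b,_=grab("scene"); cv2.imwrite("pics/w5.png",np.hstack([cv2.resize(b[100:220,100:260],(400,300),interpolation=2),cv2.resize(a,(400,300))]))
s=read_state();print(s["tcp_pos"],s["wrist_force"],s["opening"],s["clock"])
P=cloud("wrist"); near=np.hypot(P[...,0]-.597,P[...,1]+.1962)<.06
Q=P[near&(P[...,2]>.071)&(P[...,2]<.09)]
A=np.c_[Q[:,:2]-[.597,-.1962],np.ones(len(Q))]
for _ in range(5):
    c=np.linalg.lstsq(A,Q[:,2],rcond=None)[0]; k=abs(A@c-Q[:,2])<.0025; A=A[k];Q=Q[k]
print("plane",c,len(Q),cv2.minEnclosingCircle(Q[:,:2].astype(np.float32)))
Q=P[near&(P[...,2]>.10)&(P[...,2]<.125)];q=Q[:,:2]-Q[:,:2].mean(0);v=np.linalg.svd(q,full_matrices=False)[2][0];k=q@v
print("posts",np.median(Q[:,2]),np.ptp(k),Q[k>0].mean(0),Q[k<0].mean(0))
```

```text
[ 0.59492974 -0.19588053  0.21609974] [ 0.10009864  0.33410651 -0.76392385] 1.0009084140223048 11.175
plane [0.00053682 0.00122965 0.07580043] 8413 ((0.5969629883766174, -0.19607026875019073), 0.046183664351701736)
posts 0.10918665315736059 0.06382553870513881 [ 0.58757724 -0.22174706  0.10835616] [ 0.60474801 -0.16968335  0.10833584]
```

View pics/w5.png

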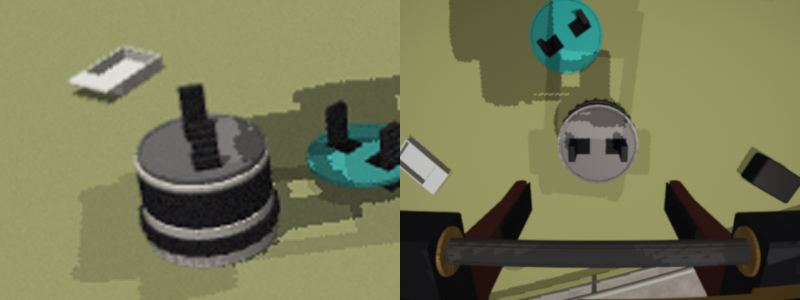

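The cap sits level on the wide lens. Its posts are 64 mm apart, so the tabs are fully sprung, and it is centred within about 1 mm.

```bash
python3 -c "
from plant import order; print(order.close_job())"
```

```text
the job is handed in; nothing more can be done
None
```

The grey dust cap is on the wide lens: by the last look it sits level and centred to about 1 mm, with both tabs fully sprung out; the job was handed in at about 11 s of the 32 s, and no verdict was shown.

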